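# Fit the cup-rinser head on its quick coupler

## Robot

A 6-joint arm with a two-finger parallel gripper is mounted at the origin on a cart in front of the work surface, level with it; the furniture and walls round the work are solid. World frame = base frame: x ahead of the robot, y to its left, z up, the work surface at z = 0. Lengths are in m, angles in degrees, forces in N, time in s.
With the tool pointing down it reaches from about 0.35 to 0.875 m from the base axis. Payload 4.2 kg.
Tool frame: the origin (TCP) lies midway between the tips of the shut fingers; the grasp point (between the pads) lies 19 mm behind it; y points along the fingers, z is the direction in which the jaws open and shut, and the axes are right-handed (so a half turn about y gives the same grasp; the last joint's range is limited). The gripper opens to 87 mm and grips with 3 to 60 N. Pads are 19 mm wide; open, the fingers measure 117 mm over their backs; the gripper's body (75 mm by 190 mm) begins 51 mm behind the grasp point.
Start: joints at [87.067, 22.042, 0.453, 0, -68.411, -14.817], TCP at [0.191, 0.595, 0.188] pointing down, gripper open.
Joint ranges: [-179.83, 179.83], [-69.29, 118.12], [-61.27, 80.66], [-181.25, 117.63], [-171.15, -9.14], [-177.46, 177.46]. Speed limits (degrees/s): [159.86, 159.86, 180, 180, 180, 180].

## Interface

Orientations are given as [roll, pitch, yaw] about the fixed x, y, z axes, in that order (R = Rz(yaw) Ry(pitch) Rx(roll)).
In Python, from workcell import env gives the robot as it stands. The module is installed in compiled form; this text tells all that it offers. Calls block until the motion is done:
- env.goto(position, orientation): joint-space move of the TCP to a pose.
- env.move_straight(position, rotation=None, rate=0.15, force_limit=None): straight line of the TCP; rotation=None keeps the orientation; rate is the mean speed in m/s. With force_limit (N) it stops when the force on the tool has changed by that much, and returns True; else False.
- env.set_joints(angles): joint-space move.
- env.gripper_to(opening, grasp_force=None): opening from 0.0 (shut) to 1.0 (fully open); grasp_force is the grip in N (None keeps the last); returns when the fingers have stopped.
- env.dwell(seconds).
- env.inverse_kinematics(position, orientation): joint angles nearest the present ones, or None.
- env.read_state(): the state.
- env.grab_frame(name): name is "scene" or "top" or "wrist"; returns a dict with "image" (400x640x3 uint8, blue, green, red), "fx", "fy", "cx", "cy" (pixels), "D" ([k1, k2, p1, p2, k3] as OpenCV has them; the pictures are not rectified), "position" and "orientation" of the camera in the world. Camera axes: x right, y up, looking along -z (the intrinsics and any distortion apply to the point x, -y, -z); pixel columns grow to the right and rows downward; lengths in m; the calibration is good to about 2 mm. A picture is of the moment at which its call begins. There is no depth.
A pose or a line that the arm cannot do raises env.Unreachable and nothing moves.
- env.close_job(): hands the job in, once; it reports no verdict.
Trained networks look in a picture, given as the dict that the camera call returned (one of the last four; its "shot" number tells which), for a name from the list of things; names that differ only in an ending like _2 or _b are one class to them, and where a whole thing is asked for, a point or a joint stands for the part that bears it (a point fixed in the world has none). Each returns a list of dicts, best first, with "score" (0 to 1); they miss things now and then, are a little off and sometimes report something else, mostly with a low value. They report only what shows in the picture. A call takes as long as a camera call.
- env.search_frame(picture, thing): "xyz" ([x, y, z] in m, in world coordinates, good to about 4 mm: the middle of the surface that is visible of it).
- env.trace(picture, thing): "mask" (400x640 bool, what is visible of it).
The state is a dict: "clock": time; "joint_positions": joint angles; "qvel": joint speeds; "joint_torque": joint torques, N m; "position": TCP position; "tool_rot": TCP orientation; "force": force on the tool from outside, world axes, zero at the start; "wrist_torque": the same for the moment, N m; "opening": opening from 0.0 (shut) to 1.0 (fully open).
Only numpy, scipy, OpenCV 4.12 (cv2) and the standard library are available. Lean on these libraries where they do the work, as an engineer would, in place of code of your own. Each camera call takes 0.05 s, during which the arm holds its last target.

## Task

Fit the blue-banded rinse head on the blue-sleeved quick coupler: first pull the coupler's sleeve back (down, away from the mouth) until it stays back by itself, then take the blue-banded head from the black parking block and push it straight down, fully home in the mouth, so that the sleeve springs forward again and locks it. Leave the red-banded head in its hole.

Things in the scene. Friction and masses are not known exactly. Their poses are not given: they have to be found in the camera images.
- coupler_mouth (a point): Centre of the coupler's open top, 85 mm above the worktop. Upright steel post 36 mm across, fixed on a drip saucer 110 mm across, 10 mm high. Bore 25 mm, straight down, flared to 30 mm at the top. Blue ribbed sleeve round the post: 46 mm across, 35 mm tall, at its foot a flange 54 mm across and 6 mm thick; when forward (up) its top is 3 mm and its foot 38 mm below this point.
- coupler_sleeve (a joint): Travel of the blue sleeve straight down the post, m: 0 forward (up), 0.016 fully back. Grip its sides and draw it down, or push it, against up to 12 N. Up to 12 mm it springs forward when let go; beyond, it snaps back and stays. While forward it blocks the bore. A head put in meets a trigger 4.5 mm short of home; about 10 N more trips it, the sleeve springs up and locks the head.
- blue_head_grip (a point): Middle of the head's white ribbed grip (34 mm across, from 20 mm below to 12 mm above it). Loose, 0.1 to 0.2 kg, z up. Above: blue band 40 mm across, steel rose, top at +33 mm. Below: shoulder 36 mm across, underside at -26 mm, then a stem 20 mm across, tip at -70 mm. Stands stem down in a 26 mm hole of the black block, shoulder on top. Home in the coupler, this point is 26 mm above its mouth.
- red_head_grip (a point): The same point of the red-banded head, alike but for its red band, in the other hole of the parking block (black, fixed, 64 x 176 x 55 mm, holes 110 mm apart). It stays there.

How it is judged (in metres and radians):
On the way:
1. the sleeve is pulled back past its catch while the blue-banded head is not yet in the coupler (value of joint coupler_sleeve above 0.013 m and distance between blue_head_grip and coupler_mouth above 0.06 m), for 0.2 s.
At the end, for the whole second after the job is handed in: The blue-banded head stands in the coupler within 10 mm of its axis, within 6 mm of fully home and within 10 degrees of upright; the sleeve is forward again (within 4 mm); the red-banded head is within 20 mm of where it stood (value of joint coupler_sleeve below 0.004 m and horizontal distance between blue_head_grip and coupler_mouth below 0.01 m and z of blue_head_grip in the frame of coupler_mouth below 0.032 m and angle between blue_head_grip's own z axis and vertical below 0.17 rad and distance of red_head_grip from where it was at the start of the episode below 0.02 m); the robot touches nothing.
It fails at once if the red-banded head is taken out of its hole (distance of red_head_grip from where it was at the start of the episode above 0.04 m).
It also fails if it takes over 58 s, if anything falls off the work surface, if the arm or the gripper's body presses on something with over 40 N, if the wrist force passes 120 N, or if a joint passes its speed limit or range.

## Working session

There is one attempt and no reset: what is moved stays moved. The work goes in short steps, each a Python script; the robot and the scene stay as the last script left them, time stands still between calls to the robot, and variables do not carry over. Pictures are saved under pics/ and viewed, and the job is handed in when it is done.

```bash
mkdir -p pics
cat > h.py <<'E'
from workcell import env
import numpy as np, cv2
from scipy.spatial.transform import Rotation as R
def save(p,n): cv2.imwrite('pics/'+n+'.png',p['image'])
E
python3 - <<'E'
from h import *
s=env.read_state(); print(s)
for n in ["scene","top","wrist"]:
    p=env.grab_frame(n); save(p,n+'0'); print(n,p['fx'],p['cx'],p['cy'],p['D'],p['position'],p['orientation'])
    for t in ["coupler_mouth","coupler_sleeve","blue_head_grip","red_head_grip"]:
        try: print(t,[(np.round(d['xyz'],4).tolist(),round(d['score'],2)) for d in env.search_frame(p,t)][:3])
        except Exception as e: print(t,e)
print(env.read_state()['clock'])
E
```

```text
{'clock': 0.0, 'joint_positions': array([ 8.70659046e+01,  2.20907173e+01,  3.78556172e-01, -3.01748922e-02,
       -6.84119632e+01, -1.48159376e+01]), 'qvel': array([ 0.04504755, -0.00727511, -0.02656169, -0.02689809,  0.03907218,
        0.04264065]), 'joint_torque': array([ 2.34495528e-04, -3.90673149e+01,  1.87408787e+01,  4.21999320e+00,
        1.10257510e-02, -1.88673694e-04]), 'position': array([0.19031784, 0.59458735, 0.18704874]), 'tool_rot': array([-8.98728312e+01,  4.63904671e-03,  1.62238840e+02]), 'force': array([-0.40493922,  0.10053696, -0.60090986]), 'wrist_torque': array([ 0.0119832 , -0.03233938, -0.00794544]), 'opening': 1.001275943461836}
scene 490.47625276875414 322.65640221934285 204.46513344318922 [-0.11173541  0.          0.          0.          0.        ] [-0.13467901 -0.77965135  0.90037704] [ 51.68320186   1.20041761 -38.3997354 ]
coupler_mouth [([0.4825, 0.2593, 0.008], 0.59)]
coupler_sleeve [([0.4793, 0.2529, 0.0711], 0.5)]
blue_head_grip [([0.4568, -0.1646, 0.0966], 0.92)]
red_head_grip [([0.4265, -0.2692, 0.1046], 0.81)]
top 362.0825543169079 322.17715105700415 195.99067984606395 [0.02224986 0.         0.         0.         0.        ] [0.32858531 0.03432399 0.92721432] [  9.77657472   0.34248488 -91.44704853]
coupler_mouth [([0.4895, 0.2609, 0.0119], 0.98)]
coupler_sleeve [([0.4856, 0.2604, 0.082], 0.75)]
blue_head_grip [([0.4683, -0.1514, 0.1087], 0.54)]
red_head_grip [([0.4322, -0.2532, 0.1042], 0.85)]
wrist 341.3063972444962 316.6536509396841 204.1770886036276 [-0.01686349  0.          0.          0.          0.        ] [0.25708116 0.57492444 0.38368918] [-1.50082278e+01 -1.59010814e-02 -1.07735459e+02]
coupler_mouth []
coupler_sleeve []
blue_head_grip []
red_head_grip []
0.75
```

View pics/scene0.png

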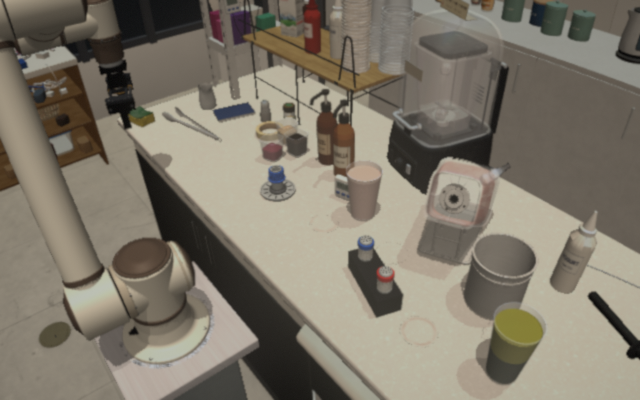

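View pics/top0.png

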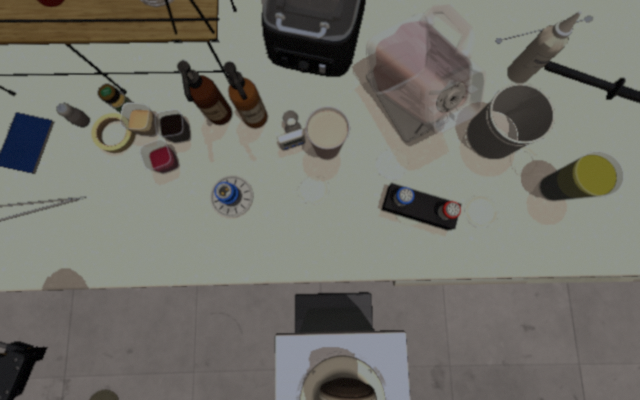

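The scene view shows the coupler at about (277,180), the blue head at (366,245) and the red head at (385,275). The top view shows the coupler at (229,192), blue at (403,195) and red at (449,210), which matches the network's positions. Next I'll refine the coupler with the wrist camera.

```bash
cat >> h.py <<'E'
def proj(p,X):
    X=np.atleast_2d(X).astype(float); Rw=R.from_euler('xyz',p['orientation'],degrees=True)
    c=Rw.inv().apply(X-np.array(p['position'])); c=c*[1,-1,-1]
    K=np.array([[p['fx'],0,p['cx']],[0,p['fy'],p['cy']],[0,0,1.]])
    return cv2.projectPoints(c,np.zeros(3),np.zeros(3),K,np.array(p['D']))[0].reshape(-1,2)
def ray(p,uv,z):
    K=np.array([[p['fx'],0,p['cx']],[0,p['fy'],p['cy']],[0,0,1.]])
    n=cv2.undistortPoints(np.array(uv,float).reshape(-1,1,2),K,np.array(p['D'])).reshape(-1,2)
    d=np.c_[n[:,0],-n[:,1],-np.ones(len(n))]
    d=R.from_euler('xyz',p['orientation'],degrees=True).apply(d); o=np.array(p['position'])
    return o+d*((z-o[2])/d[:,2])[:,None]
def circ(c,r,n=48):
    a=np.linspace(0,2*np.pi,n); return np.c_[c[0]+r*np.cos(a),c[1]+r*np.sin(a),np.full(n,c[2])]
def draw(p,items,name):
    im=p['image'].copy(); im=cv2.resize(im,None,fx=1.25,fy=1.25)
    for X,col in items:
        cv2.polylines(im,[np.round(proj(p,X)*1.25).astype(np.int32)],False,col,1,cv2.LINE_AA)
    cv2.imwrite('pics/'+name+'.png',im)
def st():
    s=env.read_state(); print('t',round(s['clock'],2),np.round(s['position'],4),np.round(s['tool_rot'],1),'F',np.round(s['force'],1),'op',round(s['opening'],3),'j',np.round(s['joint_positions'],1)); return s
E
python3 - <<'E'
from h import *
p=env.grab_frame('top')
for t in ["coupler_mouth","coupler_sleeve"]:
    m=env.trace(p,t); 
    for d in m[:1]:
        ys,xs=np.nonzero(d['mask']); print(t,d['score'],xs.mean(),ys.mean(),xs.min(),xs.max(),ys.min(),ys.max())
        c=cv2.convexHull(np.c_[xs,ys].astype(np.int32)).reshape(-1,2)
        for z in (0.01,0.082): 
            w=ray(p,c,z); (cx,cy),r=cv2.minEnclosingCircle(w[:,:2].astype(np.float32)); print(z,cx,cy,r)
# body clearance near the block
c=np.array([.466,-.158]); u=np.array([.94,-.33]); v=np.array([.33,.94])
box=[[*(c+a*u*.095+b*v*.0375),.13] for a,b in((1,1),(1,-1),(-1,-1),(-1,1),(1,1))]
draw(p,[(box,(0,0,255)),(circ([.4875,.26,.085],.018),(0,255,0)),(circ([.4875,.26,.01],.055),(0,255,0))],'top1')
yaw=103
off=R.from_euler('z',yaw,degrees=True).apply([1,0,0])
pos=np.array([.4875,.26,.22])+off*0.045
q=env.inverse_kinematics(pos.tolist(),[-90,0,yaw]); print(np.round(q,1))
env.goto(pos.tolist(),[-90,0,yaw]); st()
p=env.grab_frame('wrist'); save(p,'w1')
for t in ["coupler_mouth","coupler_sleeve"]:
    print(t,[(np.round(d['xyz'],4).tolist(),round(d['score'],2)) for d in env.search_frame(p,t)][:3])
draw(p,[(circ([.4875,.26,.085],.018),(0,255,0)),(circ([.4875,.26,.085],.0125),(0,255,0)),(circ([.4875,.26,.01],.055),(0,255,0))],'w1d')
E
```

```text
coupler_mouth 0.79 230.91649694501018 195.87983706720976 210 252 175 217
0.01 0.4939579665660858 0.2700875699520111 0.0565694123506546
0.082 0.4809764623641968 0.2515803277492523 0.05213660001754761
coupler_sleeve 0.67 228.07420494699647 193.23674911660777 214 238 181 204
0.01 0.502707839012146 0.28523871302604675 0.03348708897829056
0.082 0.4890395700931549 0.26554226875305176 0.030866185203194618
[ 48.9  15.1  -5.1   0.  -69.9 -35.9]
t 2.42 [0.477  0.3046 0.2199] [-90.   -0.  103.1] F [-0.6 -0.2  0.9] op 0.999 j [ 49.   15.1  -5.1  -0.  -69.9 -35.9]
coupler_mouth [([0.4995, 0.2641, 0.0129], 0.55)]
coupler_sleeve [([0.4909, 0.2664, 0.0793], 0.84)]
```

View pics/w1d.png

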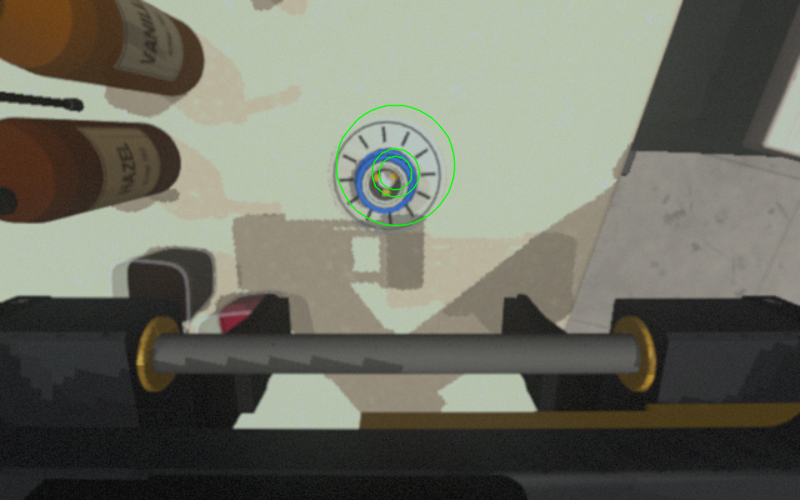

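View pics/top1.png

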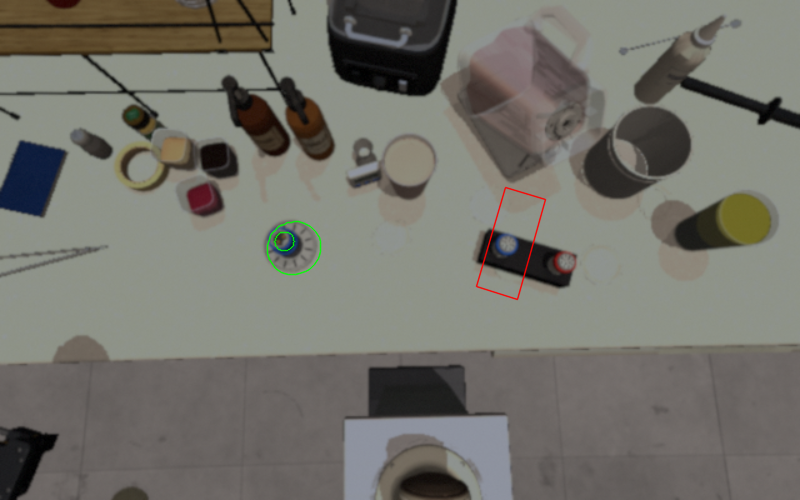

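Run:
```python
import cv2
im=cv2.imread('pics/w1.png')[85:195,250:370]; cv2.imwrite('pics/w1z.png',cv2.resize(im,None,fx=5,fy=5,interpolation=cv2.INTER_CUBIC))
im=cv2.imread('pics/top0.png')[165:225,200:265]; cv2.imwrite('pics/t0z.png',cv2.resize(im,None,fx=8,fy=8,interpolation=cv2.INTER_CUBIC))
```

```text
(no output)
```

View pics/w1z.png

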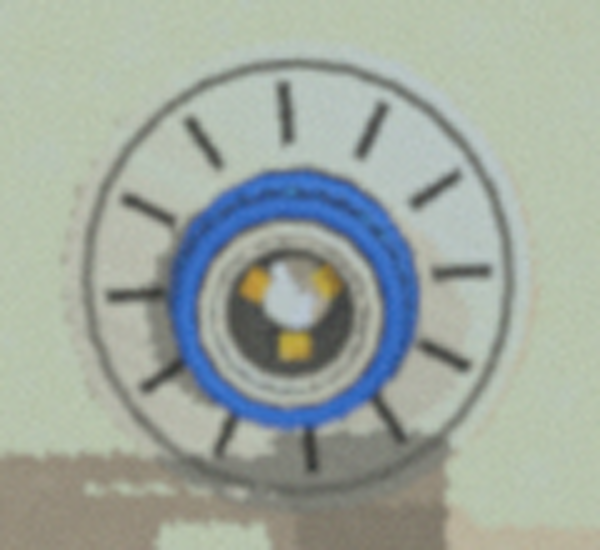

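View pics/t0z.png

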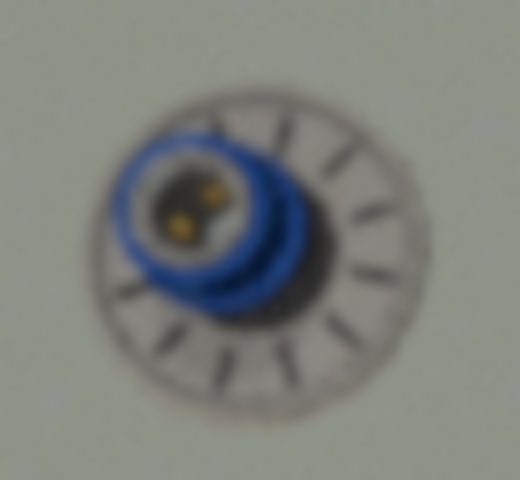

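Run:
```python
from h import *
p=env.grab_frame('wrist'); print('mouth wrist',ray(p,[[308.2,147.6]],.085)); print('saucer wrist',ray(p,[[310,140.2]],.01))
sc=ray(p,[[308.2-18.9,147.6],[308.2+18.9,147.6]],.085); print('post dia',np.linalg.norm(sc[0]-sc[1]))
p=env.grab_frame('top'); print('mouth top',ray(p,[[224.4,191.5]],.085)); print('saucer top',ray(p,[[232.4,196.5]],.01))
```

```text
mouth wrist [[0.49274399 0.27047743 0.085     ]]
saucer wrist [[0.49269304 0.2691496  0.01      ]]
post dia 0.036287933655429955
mouth top [[0.49064434 0.26663051 0.085     ]]
saucer top [[0.49145738 0.2665239  0.01      ]]
```

Run:
```python
from h import *
x,y=.4920,.2685; o=[-90,0,103]
env.goto([x,y,.15],o); st()
print(env.move_straight([x,y,.052],rate=.1,force_limit=8)); st()
env.gripper_to(0.4,grasp_force=40); s=st()
```

```text
t 3.08 [0.4925 0.2686 0.1503] [-9.00e+01  1.00e-01  1.03e+02] F [-0.6  0.4  0.9] op 0.998 j [ 45.2  17.6 -12.    0.1 -60.5 -32.2]
False
t 4.22 [0.4925 0.269  0.0527] [-90.1  -0.  103. ] F [ 1.4 -0.  -0.8] op 1.003 j [ 45.2  23.6 -18.9   0.  -47.5 -32.2]
t 5.31 [0.492  0.2685 0.052 ] [-90.   0. 103.] F [-0.5 -0.4 -0.5] op 0.402 j [ 45.2  23.6 -18.9   0.  -47.5 -32.2]
```

Run:
```python
from h import *
for n in ('wrist','scene'):
    p=env.grab_frame(n); save(p,n+'2')
    if n=='scene': cv2.imwrite('pics/scene2z.png',cv2.resize(p['image'][120:240,200:360],None,fx=5,fy=5,interpolation=cv2.INTER_CUBIC))
```

```text
(no output)
```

View pics/wrist2.png

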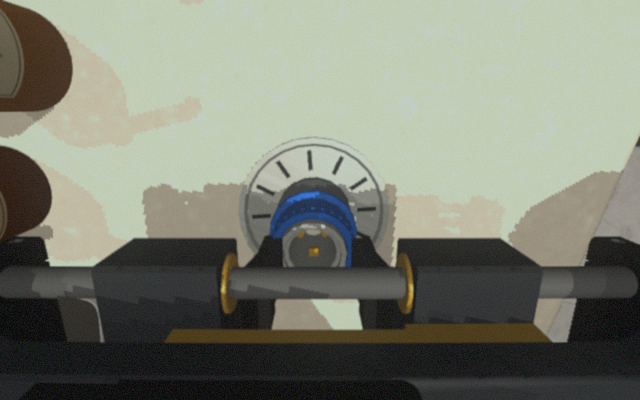

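View pics/scene2z.png

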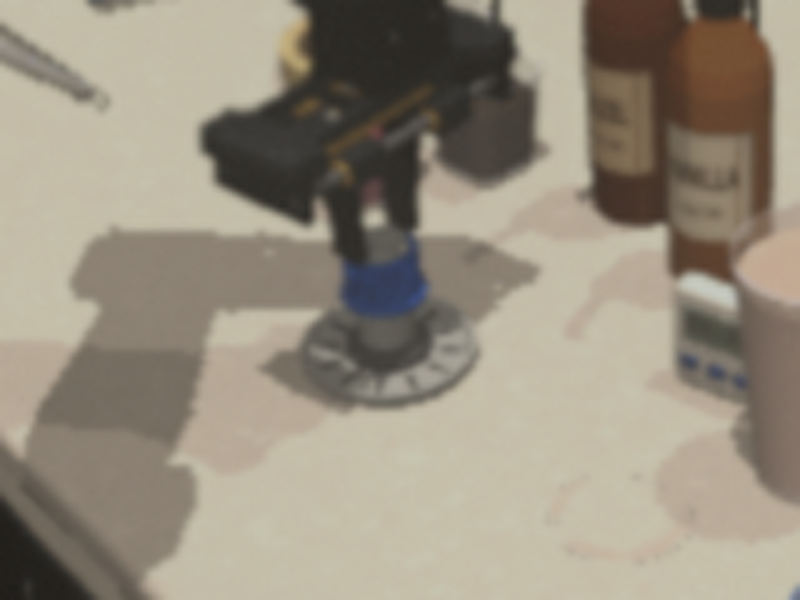

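Run:
```python
from h import *
s=st(); t=s['position']
items=[(circ([.492,.2685,.085],.018),(0,255,0)),(circ([.492,.2685,.082],.023),(0,255,0)),(circ([.492,.2685,.047],.027),(0,255,0)),([t,t+[0,0,.04]],(0,0,255))]
Rt=R.from_euler('xyz',s['tool_rot'],degrees=True); z=Rt.apply([0,0,1]); yy=Rt.apply([0,1,0]); print(z,yy)
for k in (-1,1): items.append(([t+k*.0174*z,t+k*.0174*z+[0,0,.04]],(0,255,255)))
for n in ('wrist','scene'):
    p=env.grab_frame(n); p=dict(p); 
    im=p['image']; S=4; c=proj(p,[[.492,.2685,.07]])[0]; x0,y0=int(c[0]-80),int(c[1]-60); x0=max(x0,0)
    cr=cv2.resize(im[y0:y0+120,x0:x0+160],None,fx=5,fy=5,interpolation=cv2.INTER_CUBIC)
    for X,col in items: cv2.polylines(cr,[np.round((proj(p,X)-[x0,y0])*5+2).astype(np.int32)],False,col,1,cv2.LINE_AA)
    cv2.imwrite('pics/%s3.png'%n,cr)
```

```text
t 5.41 [0.492  0.2685 0.052 ] [-90.  -0. 103.] F [-0.3 -0.6 -0.8] op 0.397 j [ 45.2  23.6 -18.9  -0.  -47.4 -32.2]
[-9.74378547e-01 -2.24914312e-01  3.39501477e-06] [-3.54002047e-06  2.41448534e-07 -1.00000000e+00]
```

View pics/wrist3.png

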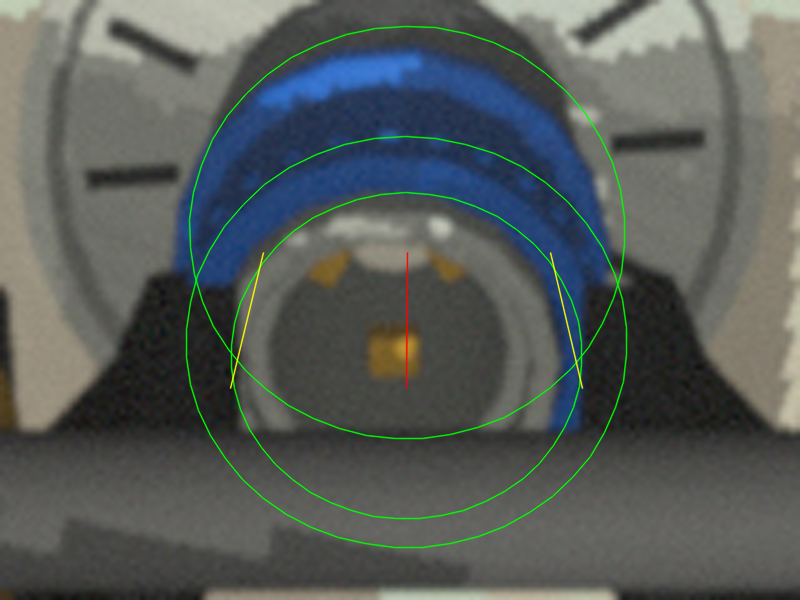

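View pics/scene3.png

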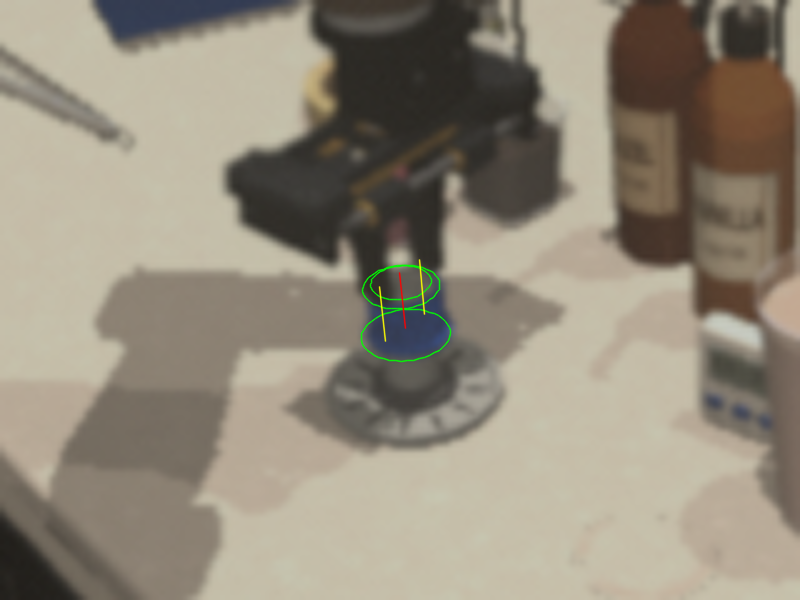

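```bash
cat >> h.py <<'E'
def fingers(s,g,L=.07):
    t=s['position']; Rt=R.from_euler('xyz',s['tool_rot'],degrees=True); out=[]
    for k in (-1,1):
        for dy in (0,-.019,-L):
            out.append((np.array([t+Rt.apply([a*.0095,dy,k*(g/2+b)]) for a,b in((1,0),(-1,0),(-1,.013),(1,.013),(1,0))]),(0,255,255) if dy==0 else (255,0,255) if dy==-.019 else (0,128,255)))
    return out
def crop(p,items,c,name,S=5,w=160,h=120):
    c=proj(p,[c])[0]; x0=int(np.clip(c[0]-w/2,0,640-w)); y0=int(np.clip(c[1]-h/2,0,400-h))
    cr=cv2.resize(p['image'][y0:y0+h,x0:x0+w],None,fx=S,fy=S,interpolation=cv2.INTER_CUBIC)
    for X,col in items: cv2.polylines(cr,[np.round((proj(p,X)-[x0,y0]+.5)*S).astype(np.int32)],False,col,1,cv2.LINE_AA)
    cv2.imwrite('pics/%s.png'%name,cr)
E
python3 - <<'E'
from h import *
s=env.read_state()
env.gripper_to(1.0); 
p=env.grab_frame('scene'); crop(p,fingers(s,.087),s['position'],'sc4')
env.move_straight([.492,.2685,.15]); s=st()
p=env.grab_frame('wrist'); crop(p,fingers(s,.087),s['position'],'wr4',3,260,190)
p=env.grab_frame('scene'); crop(p,fingers(s,.087),s['position'],'sc5')
E
```

```text
t 7.45 [0.4913 0.268  0.149 ] [-89.9   0.  103. ] F [-0.7  0.1  0. ] op 0.998 j [ 45.2  17.6 -12.1  -0.  -60.4 -32.2]
```

View pics/sc4.png

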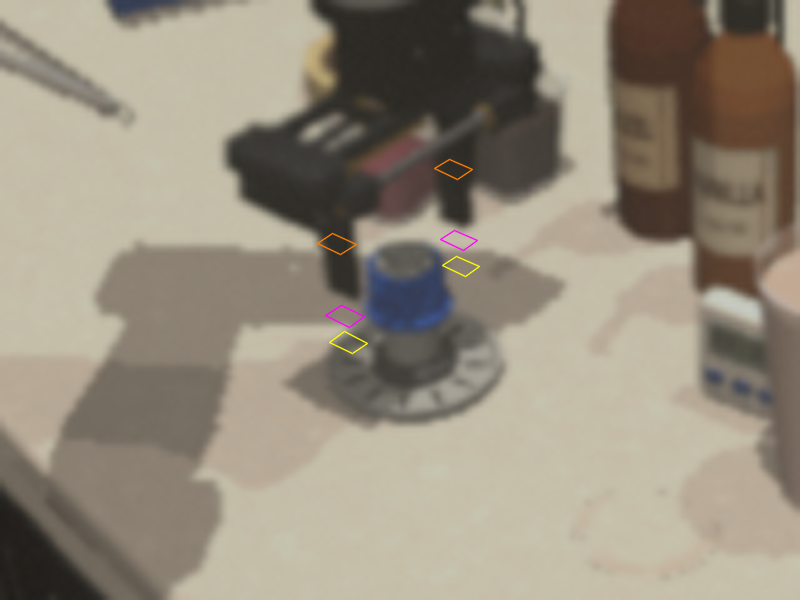

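View pics/wr4.png

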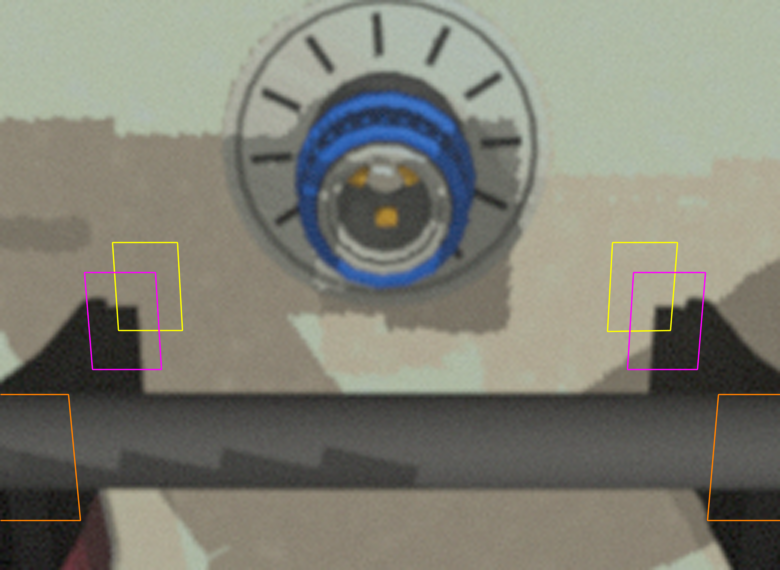

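View pics/sc5.png

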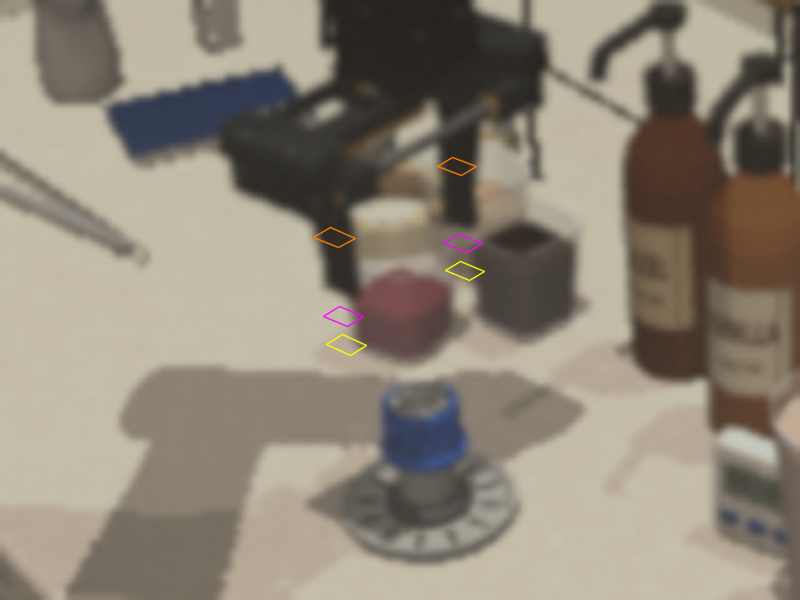

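The wrist and scene views both show the fingertips about 35 mm behind the reported TCP, with yellow marking the predicted tips. The fingers closed to 35 mm without touching the 46 mm sleeve, which agrees. I'll descend further under a force guard to confirm the real tip height.

Run:
```python
from h import *
x,y=.4920,.2690
print(env.move_straight([x,y,.05],rate=.15,force_limit=8))
print(env.move_straight([x,y,.02],rate=.05,force_limit=6)); s=st()
env.gripper_to(0.4,grasp_force=15); s=st()
p=env.grab_frame('scene'); crop(p,[],[x,y,.07],'sc6')
p=env.grab_frame('wrist'); save(p,'wr6')
```

```text
False
False
t 9.12 [0.4922 0.2691 0.02  ] [-90.   0. 103.] F [ 0.  -0.2  0.2] op 0.999 j [ 45.2  26.1 -20.6   0.  -43.3 -32.2]
t 9.89 [0.4942 0.2699 0.0203] [-9.02e+01 -1.00e-01  1.03e+02] F [ 7.1  0.1 -3.4] op 0.523 j [ 45.2  26.1 -20.5   0.1 -43.1 -32.3]
```

View pics/sc6.png

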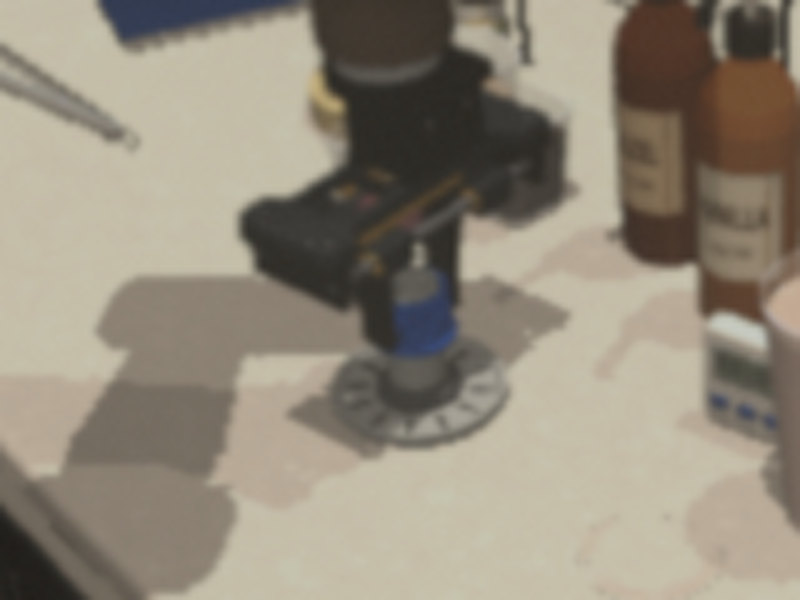

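View pics/wr6.png

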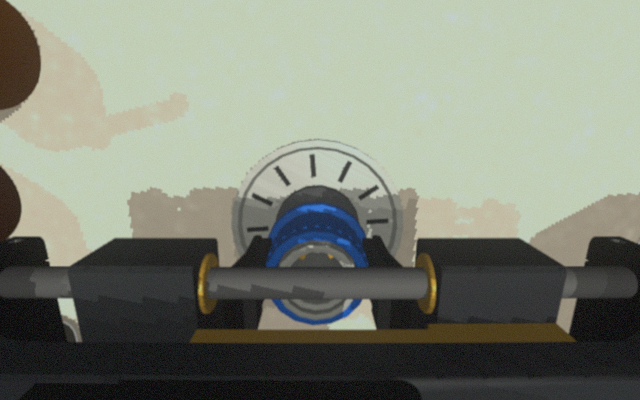

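Run:
```python
from h import *
x,y=.4950,.2695
env.gripper_to(0.4,grasp_force=40); st()
print(env.move_straight([x,y,.020],rate=.05)); st()
print(env.move_straight([x,y,.0025],rate=.03,force_limit=28)); s=st()
p=env.grab_frame('scene'); crop(p,[],[x,y,.07],'sc7')
```

```text
t 10.21 [0.4942 0.2698 0.0203] [-9.02e+01 -1.00e-01  1.03e+02] F [ 6.7 -1.2 -2.2] op 0.518 j [ 45.2  26.1 -20.5   0.1 -43.1 -32.3]
False
t 10.46 [0.4943 0.2697 0.0202] [-89.9  -0.  102.9] F [-4.4  0.5  3.8] op 0.513 j [ 45.1  26.3 -20.2  -0.1 -43.6 -32.1]
False
t 11.19 [0.4944 0.2697 0.004 ] [-90.  -0. 103.] F [-8.1  1.4 11.6] op 0.518 j [ 45.1  27.6 -21.   -0.  -41.4 -32.1]
```

View pics/sc7.png

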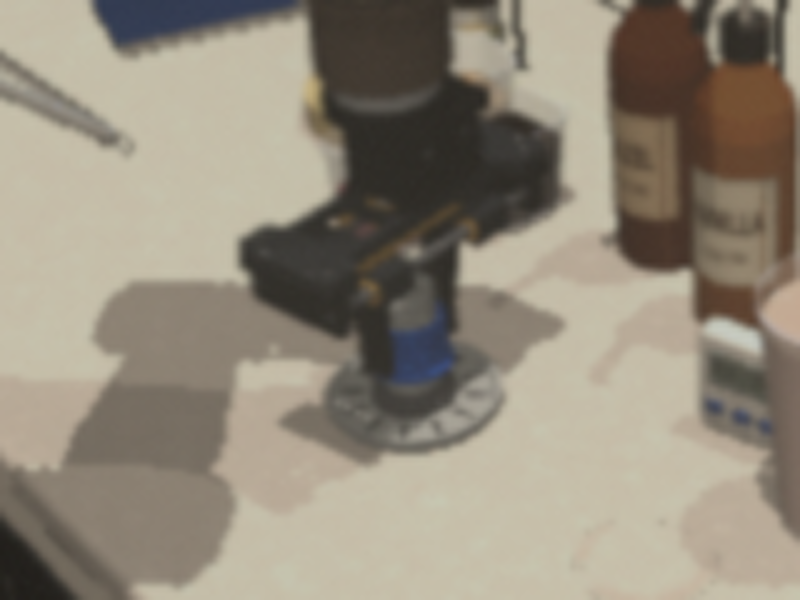

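Run:
```python
from h import *
x,y=.4945,.2697
env.gripper_to(1.0); s=st()
p=env.grab_frame('scene'); crop(p,[],[x,y,.07],'sc8')
env.move_straight([x,y,.12],rate=.2); s=st()
p=env.grab_frame('wrist'); save(p,'wr8'); crop(p,[(circ([x,y,.085],.018),(0,255,0))],[x,y,.085],'wr8z')
```

```text
t 12.2 [0.495  0.2695 0.0025] [-90.  -0. 103.] F [-0.4 -0.3  0.3] op 1.0 j [ 45.   27.7 -21.1   0.  -41.2 -32. ]
t 12.99 [0.4936 0.2692 0.1189] [-89.9   0.  103. ] F [0.2 0.5 0.2] op 0.999 j [ 45.1  19.5 -14.1  -0.1 -56.5 -32.1]
```

View pics/sc8.png

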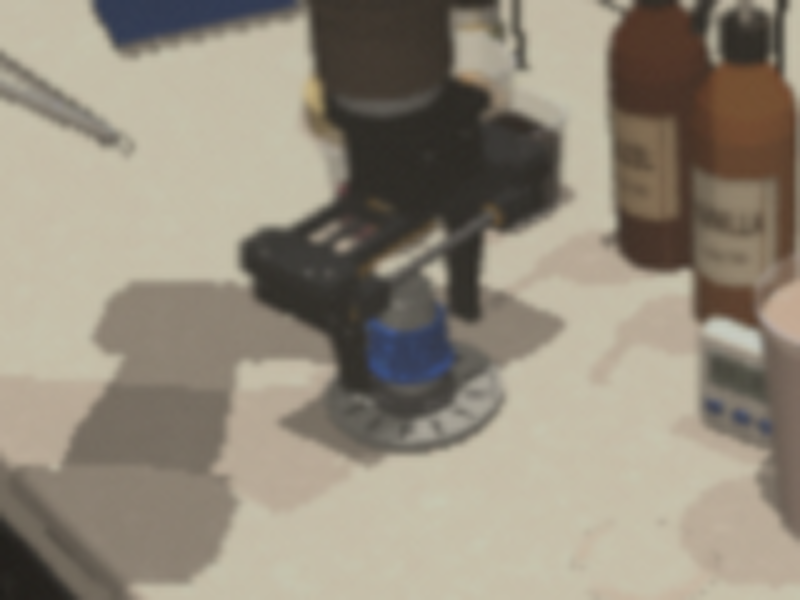

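View pics/wr8z.png

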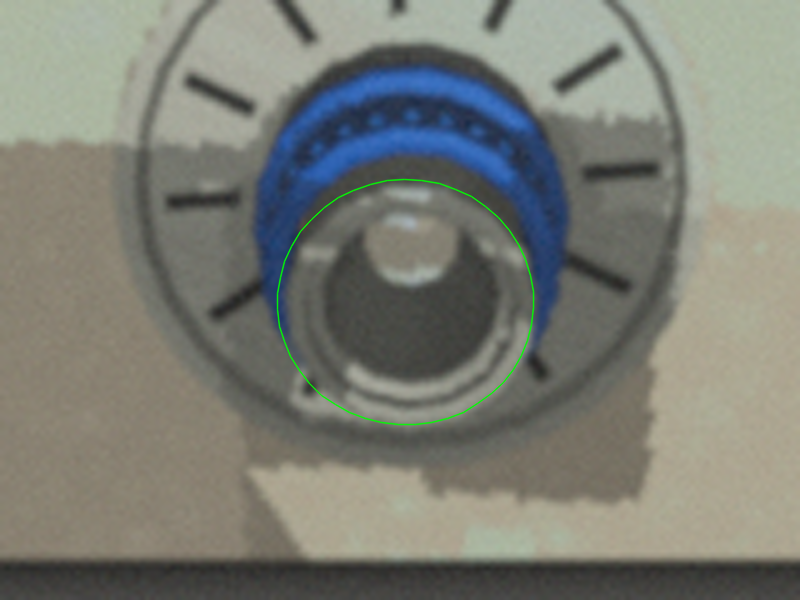

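The sleeve stays back: its top edge in the scene view is at about (405,325), well below the mouth, and the bore pins have retracted in the wrist view. The mouth fits (0.4945, 0.2697). Next is the head.

Run:
```python
from h import *
yaw=72.3; v=np.array([np.cos(np.radians(yaw)),np.sin(np.radians(yaw)),0])
h=np.array([.464,-.158,0])
print(np.round(env.inverse_kinematics((h+v*.04+[0,0,.2]).tolist(),[-90,0,yaw]),1))
env.move_straight([.4945,.2697,.2],rate=.3)
env.goto((h+v*.04+[0,0,.2]).tolist(),[-90,0,yaw]); st()
p=env.grab_frame('wrist'); save(p,'wr9')
for t in ["blue_head_grip","red_head_grip"]:
    print(t,[(np.round(d['xyz'],4).tolist(),round(d['score'],2)) for d in env.search_frame(p,t)][:3])
    m=env.trace(p,t)
    if m: ys,xs=np.nonzero(m[0]['mask']); print(xs.mean(),ys.mean(),xs.min(),xs.max(),ys.min(),ys.max())
draw(p,[(circ([*h[:2],.114],.0165),(0,255,0)),(circ([*h[:2],.055],.018),(0,255,255))],'wr9d')
```

```text
[  4.9   8.4 -16.7   0.  -64.9 -22.6]
t 14.91 [ 0.4765 -0.1193  0.1997] [-90.    0.   72.4] F [-0.3  0.7 -0.9] op 0.998 j [  4.9   8.4 -16.7  -0.  -64.9 -22.6]
blue_head_grip [([0.4704, -0.1561, 0.1112], 0.63)]
312.63761467889907 153.2505733944954 290 335 130 176
red_head_grip [([0.435, -0.2459, 0.1065], 0.78)]
314.8090172239108 19.988855116514692 289 340 0 47
```

View pics/wr9d.png

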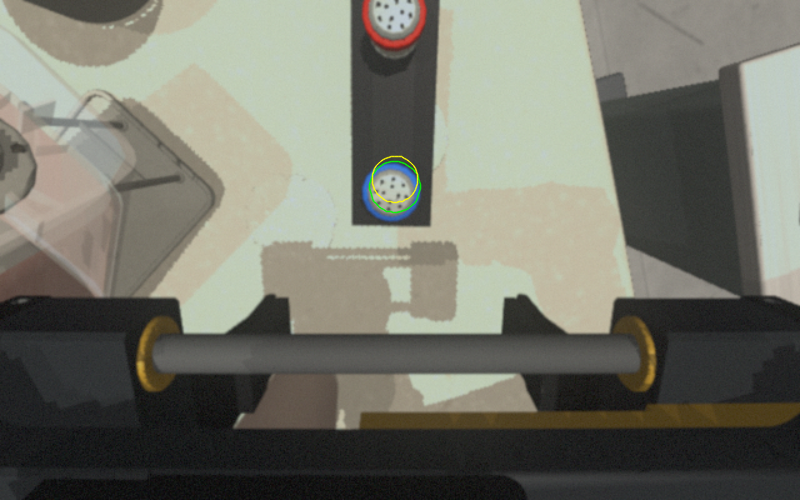

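Run:
```python
from h import *
p=env.grab_frame('wrist')
print(ray(p,[[314.4,149.8]],.114), ray(p,[[312.8,153.3]],.103))
im=p['image'][110:190,265:365]; cv2.imwrite('pics/wr10z.png',cv2.resize(im,None,fx=7,fy=7,interpolation=cv2.INTER_CUBIC))
```

```text
[[ 0.46499927 -0.15793276  0.114     ]] [[ 0.46761665 -0.15444928  0.103     ]]
```

View pics/wr10z.png

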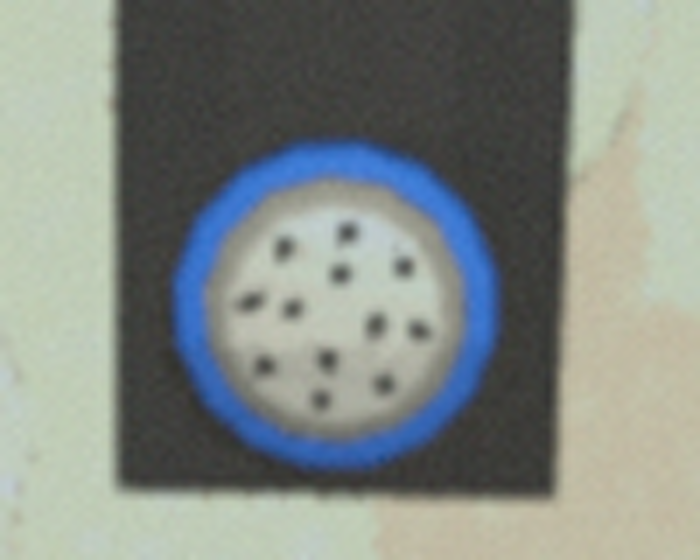

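Run:
```python
from h import *
p=env.grab_frame('wrist')
c=ray(p,[[313.0,153.8]],.114)[0]; print(c)
x,y=c[0]+.001,c[1]; o=[-90,0,72.3]
env.move_straight([x,y,.15],rotation=o,rate=.2)
print(env.move_straight([x,y,.028],rate=.12,force_limit=8)); st()
env.gripper_to(0.2,grasp_force=10); s=st()
p=env.grab_frame('scene'); crop(p,[],[x,y,.09],'sc11')
p=env.grab_frame('wrist'); save(p,'wr11')
```

```text
[ 0.4670244 -0.1552778  0.114    ]
False
t 16.88 [ 0.4688 -0.1553  0.0287] [-90.1  -0.   72.3] F [-0.5 -0.1 -0.2] op 1.001 j [  0.6  20.1 -29.6   0.  -40.2 -18.3]
t 17.73 [ 0.4682 -0.1553  0.028 ] [-90.   -0.   72.3] F [0.  0.4 0.4] op 0.453 j [  0.6  20.1 -29.7   0.  -40.2 -18.3]
```

View pics/sc11.png

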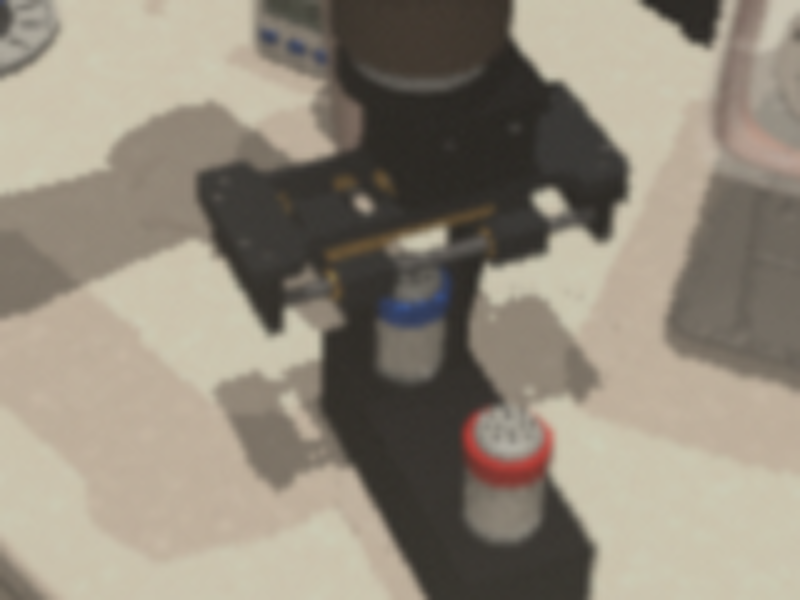

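View pics/wr11.png

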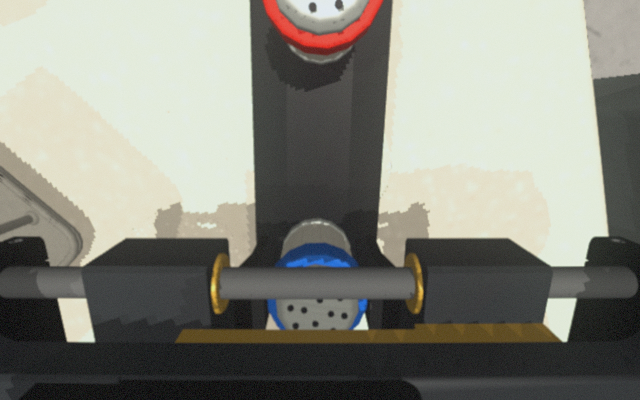

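Blue is between the fingers, and the opening of 39.4 mm means they are touching the 40 mm band. I'll re-grip 15 mm higher so the pads centre on the band.

Run:
```python
from h import *
x,y=.4682,-.1553
env.gripper_to(0.65)
env.move_straight([x,y,.043],rate=.1)
env.gripper_to(0.2,grasp_force=50); s=st()
print(env.move_straight([x,y,.09],rate=.06,force_limit=15)); st()
env.move_straight([x,y,.20],rate=.2); s=st()
p=env.grab_frame('scene'); crop(p,[],[x,y,.24],'sc12')
p=env.grab_frame('wrist'); save(p,'wr12')
```

```text
t 19.27 [ 0.468  -0.1553  0.0427] [-90.    0.   72.3] F [ 0.4 -1.  -0.8] op 0.437 j [  0.5  18.8 -28.8  -0.  -42.4 -18.3]
False
t 20.2 [ 0.4678 -0.1552  0.0897] [-90.    0.   72.3] F [ 0.9  0.2 -1.5] op 0.437 j [  0.6  15.1 -25.7  -0.  -49.3 -18.3]
t 20.9 [ 0.4671 -0.155   0.1986] [-89.8  -0.   72.3] F [-0.4  0.9 -1.6] op 0.434 j [  0.6   8.6 -16.5  -0.1 -65.  -18.3]
```

View pics/sc12.png

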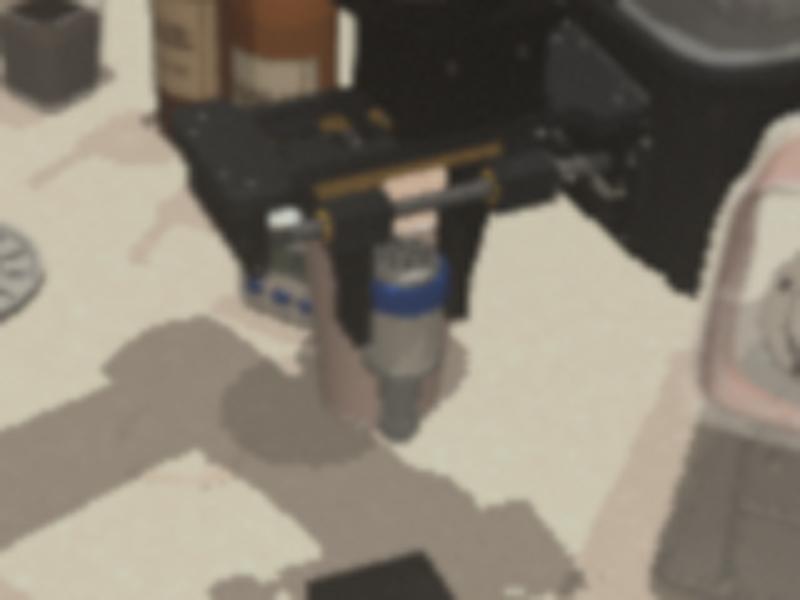

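View pics/wr12.png

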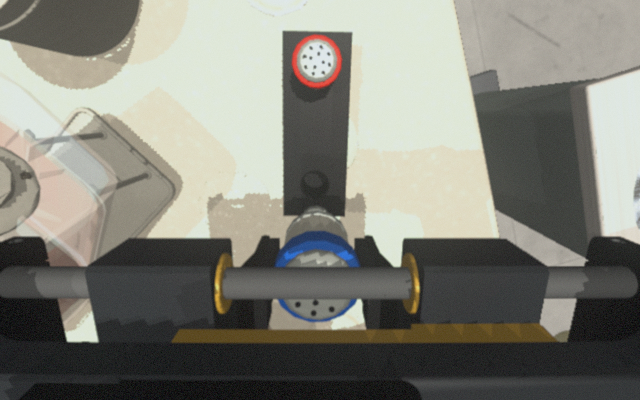

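Run:
```python
from h import *
s=st(); t=s['position']; g=t+[0,0,.0383]
it=[]
for dz,r,col in((.033,.016,(0,255,0)),(.012,.02,(255,255,0)),(.0,.017,(0,255,255)),(-.026,.018,(0,128,255)),(-.070,.010,(0,0,255))): it.append((circ(g+[0,0,dz],r),col))
it.append(([g,g-[0,0,.07]],(0,0,255)))
p=env.grab_frame('scene'); crop(p,it,g,'sc13')
p=env.grab_frame('wrist'); crop(p,it,g,'wr13',4,200,150)
p=env.grab_frame('top'); crop(p,it,g,'top13',8,80,60)
```

```text
t 21.0 [ 0.4669 -0.1551  0.198 ] [-89.8   0.   72.3] F [ 1.4 -0.2 -0.7] op 0.433 j [  0.6   8.7 -16.6  -0.  -65.  -18.3]
```

View pics/sc13.png

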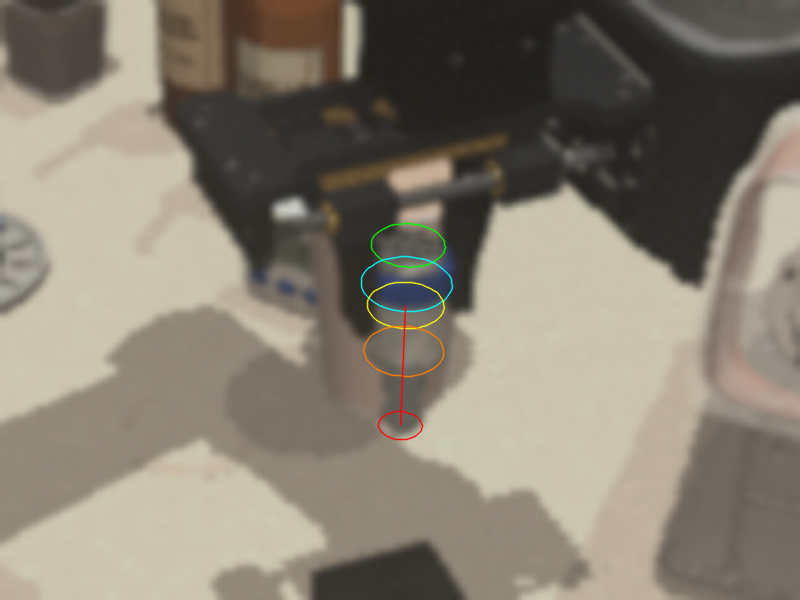

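View pics/wr13.png

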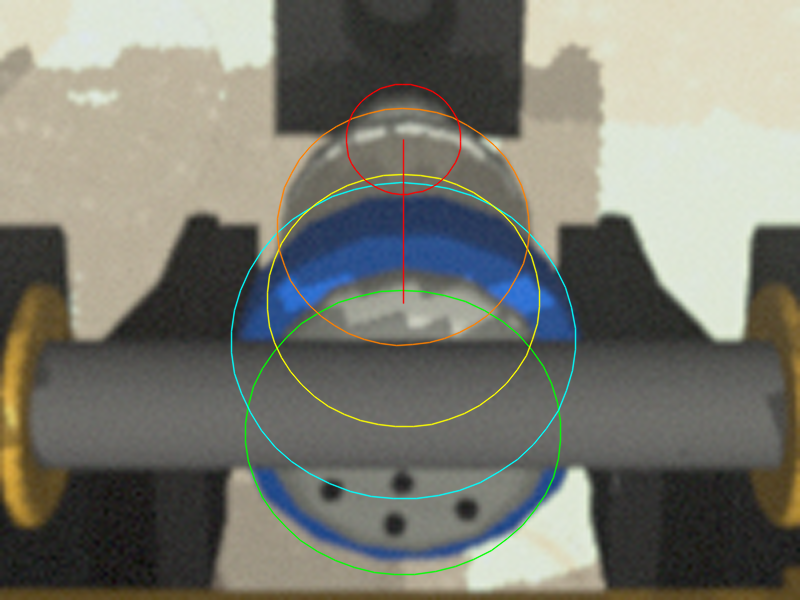

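Run:
```python
from h import *
x,y=.4945,.2697; o=[-90,0,103]
t=env.read_state()['position']
env.move_straight([t[0],t[1],.27],rate=.2)
env.goto([x,y,.27],o)
env.move_straight([x,y,.135],rate=.15); s=st()
t=s['position']; g=t+[0,0,.0383]
it=[(circ([x,y,.085],.018),(0,255,0)),(circ(g-[0,0,.07],.010),(0,0,255)),(circ(g+[0,0,.012],.02),(255,255,0))]
p=env.grab_frame('scene'); crop(p,it,[x,y,.12],'sc14')
p=env.grab_frame('wrist'); crop(p,it,[x,y,.12],'wr14',4,200,150)
```

```text
t 24.27 [0.4953 0.27   0.1361] [-90.1  -0.  103. ] F [-0.8  0.5 -1.2] op 0.437 j [ 45.1  18.6 -12.8   0.  -58.6 -32.1]
```

View pics/sc14.png

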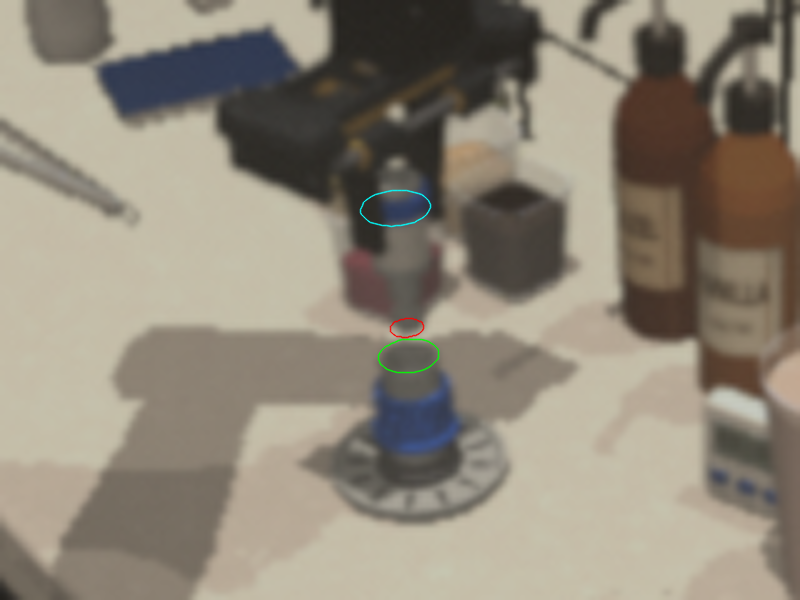

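View pics/wr14.png

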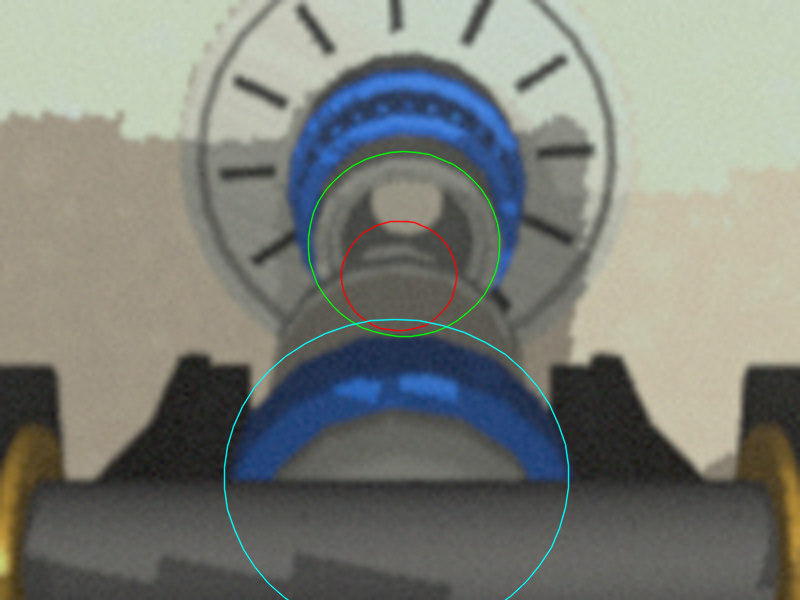

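Run:
```python
from h import *
a=cv2.imread('pics/wr12.png')[180:280,240:400]; st()
p=env.grab_frame('wrist'); save(p,'wr15'); b=p['image'][180:280,240:400]
cv2.imwrite('pics/cmp.png',cv2.resize(np.vstack([a,b]),None,fx=3,fy=3,interpolation=cv2.INTER_CUBIC))
```

```text
t 24.37 [0.4952 0.2702 0.1362] [-9.01e+01 -1.00e-01  1.03e+02] F [-0.3 -0.2 -1.6] op 0.43 j [ 45.1  18.5 -12.8   0.  -58.6 -32.1]
```

View pics/cmp.png

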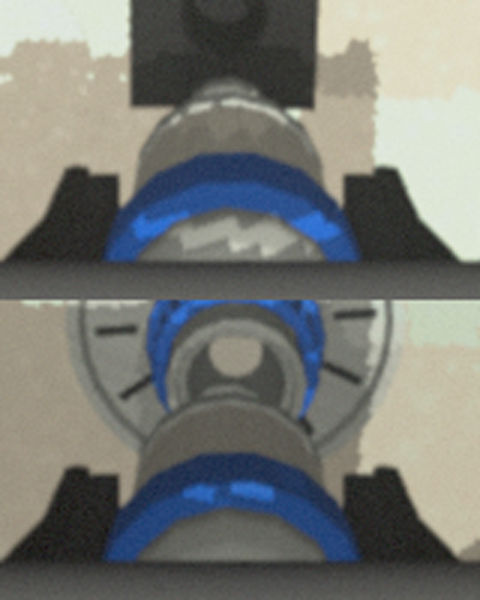

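Run:
```python
from h import *
p=env.grab_frame('wrist'); s=st(); t=s['position']
for dx in (0,.002,.004):
    Rt=R.from_euler('xyz',s['tool_rot'],degrees=True); g=t+[0,0,.0383]+Rt.apply([dx,0,0])
    f=lambda dz,r: proj(p,circ(g+[0,0,dz],r,200))[:,1].min()
    print(dx,'tip',f(-.07,.01),'shoulder',f(-.026,.018),f(-.02,.018),'band',f(.012,.02),'lower grip',f(-.02,.017))
print(np.round(p['orientation'],2),p['position']-t)
print(proj(p,[[.4945,.2697,.085]]))
crop(p,[],[.4945,.2697,.085],'wr16',5,120,110)
```

```text
t 24.47 [0.4949 0.27   0.136 ] [-9.01e+01 -1.00e-01  1.03e+02] F [-0.8 -0.5 -2.9] op 0.434 j [ 45.1  18.6 -12.8   0.  -58.6 -32.1]
0 tip 201.7310348649514 shoulder 207.80046664739697 210.79559056396192 band 226.36880819022366 lower grip 212.56876502066726
0.002 tip 204.5361433239014 shoulder 211.2438410133138 214.33828558316767 band 230.58223644986612 lower grip 216.10149367515356
0.004 tip 207.3289413942721 shoulder 214.6685176722645 217.8611099692984 band 234.76697154539352 lower grip 219.61441647703185
[-1.5060e+01  1.0000e-01 -1.6698e+02] [ 0.015011   -0.0677761   0.19565284]
[[317.02344799 207.83754346]]
```

View pics/wr16.png

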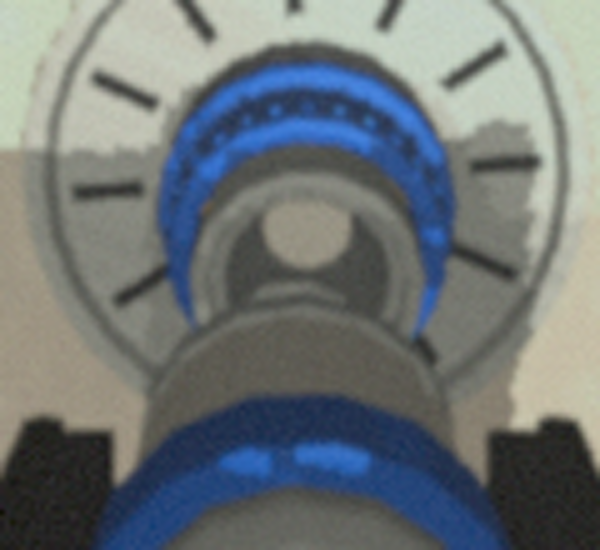

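Run:
```python
from h import *
x,y=.4949,.2678
env.move_straight([x,y,.125],rate=.1); st()
r=env.move_straight([x,y,.100],rate=.04,force_limit=8); print(r); s=st()
if not r:
    print(env.move_straight([x,y,.080],rate=.04,force_limit=8)); s=st()
p=env.grab_frame('scene'); crop(p,[],[x,y,.1],'sc17')
```

```text
t 24.72 [0.4945 0.2674 0.1246] [-89.9   0.  103. ] F [ 1.1  0.1 -1.2] op 0.43 j [ 44.9  19.1 -13.7  -0.  -57.2 -31.9]
False
t 25.49 [0.4951 0.2679 0.1001] [-90.  -0. 103.] F [-0.4 -0.1 -2.2] op 0.432 j [ 44.9  20.6 -15.5   0.  -53.9 -31.9]
False
t 26.14 [0.495  0.2678 0.0799] [-90.   0. 103.] F [ 0.2  0.6 -1.1] op 0.436 j [ 44.9  21.9 -16.8   0.  -51.3 -31.9]
```

View pics/sc17.png

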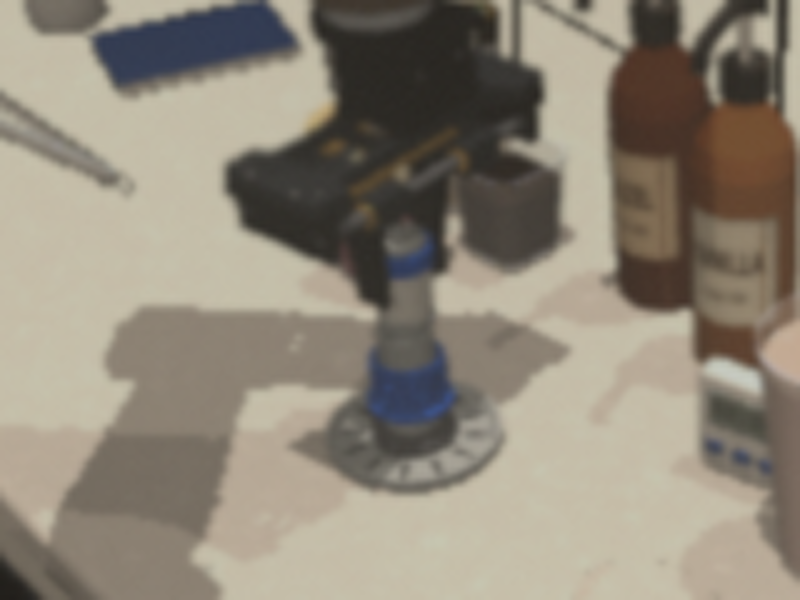

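The stem is in the bore with no resistance. Now I'll press it home.

Run:
```python
from h import *
x,y=.4949,.2678
r=env.move_straight([x,y,.0705],rate=.02,force_limit=30); print(r); s=st()
env.dwell(.3); st()
p=env.grab_frame('scene'); crop(p,[],[x,y,.1],'sc18')
```

```text
False
t 26.82 [0.4953 0.2683 0.0725] [-90.1  -0.  103.1] F [-3.2 -0.7  8. ] op 0.436 j [ 44.9  22.4 -17.4   0.  -50.2 -31.9]
t 27.12 [0.4954 0.2683 0.0725] [-90.1  -0.  103.1] F [-2.9 -0.8  7.9] op 0.429 j [ 44.9  22.4 -17.4   0.  -50.2 -31.9]
```

View pics/sc18.png

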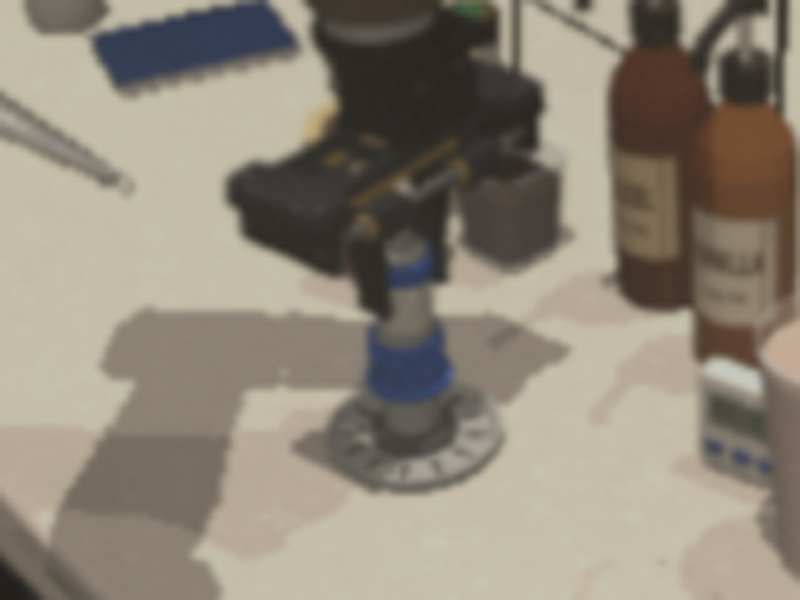

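The sleeve sprang up, and the head stopped at TCP 0.0725 against 0.0727 expected for home. I'll release, retreat and verify.

Run:
```python
from h import *
x,y=.495,.268
env.gripper_to(1.0); st()
env.move_straight([x,y,.20],rate=.2,force_limit=8); st()
tx=R.from_euler('z',103,degrees=True).apply([1,0,0]); pos=np.array([x,y,.25])+tx*.05
env.move_straight(pos.tolist(),rate=.2); st()
g=np.array([.4945,.2695,.111])
it=[(circ(g+[0,0,.033],.016),(0,255,0)),(circ(g+[0,0,.012],.02),(255,255,0)),(circ([*g[:2],.082],.023),(0,0,255)),(circ([*g[:2],.041],.027),(0,0,255))]
p=env.grab_frame('scene'); crop(p,it,[x,y,.1],'sc19')
p2=p;
for t in ["blue_head_grip","red_head_grip"]: print(t,[(np.round(d['xyz'],4).tolist(),round(d['score'],2)) for d in env.search_frame(p,t)][:2])
p=env.grab_frame('wrist'); crop(p,it,[x,y,.1],'wr19',5,150,110)
p=env.grab_frame('top'); 
for t in ["blue_head_grip","red_head_grip"]: print(t,[(np.round(d['xyz'],4).tolist(),round(d['score'],2)) for d in env.search_frame(p,t)][:2])
```

```text
t 28.22 [0.4949 0.2678 0.0705] [-90.   0. 103.] F [0.2 0.5 0.4] op 1.0 j [ 44.9  22.5 -17.5   0.  -50.  -31.9]
t 29.02 [0.4941 0.2675 0.1987] [-89.9   0.  103. ] F [ 0.4 -0.2 -0.6] op 1.0 j [ 44.9  15.6  -7.5  -0.  -67.1 -31.9]
t 29.52 [0.4829 0.3163 0.2482] [-8.98e+01  1.00e-01  1.03e+02] F [ 1.  -0.2 -0.3] op 1.002 j [ 49.3  15.4  -0.5  -0.  -74.2 -36.2]
blue_head_grip [([0.4865, 0.2572, 0.1259], 0.83)]
red_head_grip [([0.4254, -0.2706, 0.102], 0.94)]
blue_head_grip [([0.4953, 0.261, 0.1364], 0.77)]
red_head_grip [([0.4313, -0.2537, 0.1045], 0.55)]
```

View pics/sc19.png

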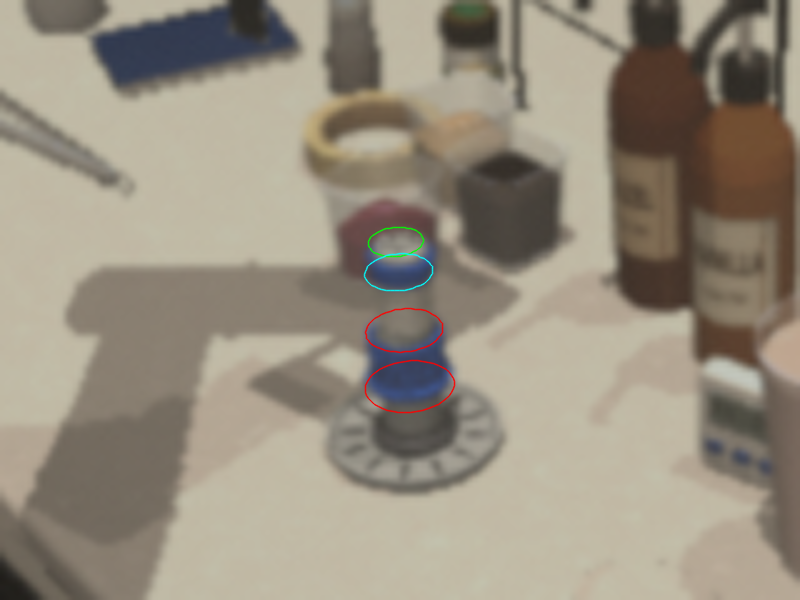

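View pics/wr19.png

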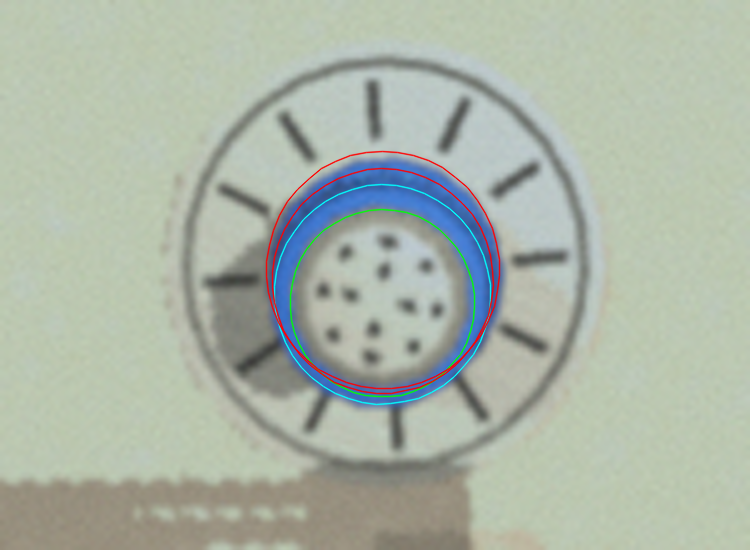

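Run:
```python
from h import *
a=cv2.imread('pics/scene0.png'); p=env.grab_frame('scene'); b=p['image']
x=slice(245,310); y=slice(135,210)
cv2.imwrite('pics/cmp2.png',cv2.resize(np.hstack([a[y,x],b[y,x]]),None,fx=6,fy=6,interpolation=cv2.INTER_CUBIC))
def blue(i,c0,c1):
    h=cv2.cvtColor(i,cv2.COLOR_BGR2HSV); m=cv2.inRange(h,(100,110,40),(130,255,255))
    return [(r,int(m[r,c0:c1].sum()/255)) for r in range(150,200)]
A=blue(a,262,292);B=blue(b,262,292)
print([(r,n,m) for (r,n),(_,m) in zip(A,B) if r>160])
```

```text
[(161, 0, 0), (162, 0, 0), (163, 0, 0), (164, 0, 0), (165, 0, 0), (166, 0, 0), (167, 0, 0), (168, 0, 0), (169, 0, 0), (170, 0, 1), (171, 1, 2), (172, 4, 4), (173, 2, 8), (174, 4, 9), (175, 1, 2), (176, 0, 2), (177, 0, 1), (178, 0, 1), (179, 3, 6), (180, 8, 13), (181, 11, 11), (182, 2, 6), (183, 0, 0), (184, 0, 0), (185, 0, 0), (186, 0, 0), (187, 0, 0), (188, 0, 0), (189, 0, 0), (190, 0, 0), (191, 0, 0), (192, 0, 0), (193, 0, 0), (194, 0, 0), (195, 0, 0), (196, 0, 0), (197, 0, 0), (198, 0, 0), (199, 0, 0)]
```

View pics/cmp2.png

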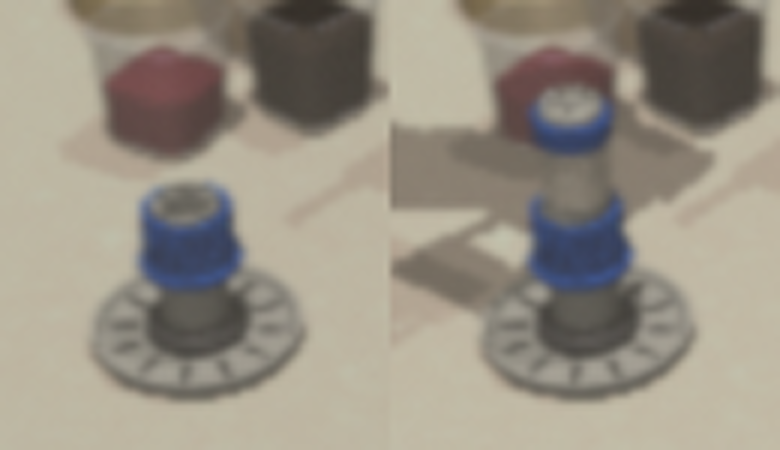

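The sleeve's foot ends at the same row (182) as at the start, so it is fully forward again. The head stands upright on top of it and the robot is clear, so I'm handing in.

Run:
```python
from h import *
env.close_job(); st()
```

```text
the job is handed in; nothing more can be done
the job is handed in; nothing more can be done
```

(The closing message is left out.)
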